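Take down the pile after dusting and put each collector's piece back

TASK

Take the pile on the travertine shelf apart from the top down, one piece at a time, setting each down upright without dropping it: seat the big opaline marble in the turned ring stand, stand the soapstone cup in the middle of the round cork coaster, and the copper dish in the middle of the square slate tile. Then slide the emptied oak sorting tray under the brass bars of its low rack, fully home against the back board with its handle pointing out, let go of everything, and leave the blue jar and the strip of small marbles where they stand.

Things in the scene. Friction and masses are not known exactly. Their poses are not given: they have to be found in the camera images.
- marble: Big milky-white opaline glass marble, a ball of 50 mm diameter, about 0.16 kg; origin at its centre, axes meaningless as it rolls. At the start it lies on the mouth of the cup, its centre 17 mm above the cup's rim and about 87 mm above the shelf. Seated in the ring stand its centre is 35 mm above the shelf.
- cup: Grey-green soapstone cup, round, open, no handle, about 0.22 kg: 58 mm high, foot 40 mm across, 48 mm at 12 mm height, 52 mm at the rim, wall 8 mm. Origin at the centre of its underside, z up. At the start it stands in the dish, underside 12 mm and rim 70 mm above the shelf.
- dish: Round copper dish, about 0.16 kg: 28 mm high, foot 54 mm across, 64 mm across at 6 mm height and 66 mm at the rim, wall 3 mm, floor 4 mm thick. Origin at the centre of its underside, z up. At the start it stands in the tray, its underside 8 mm and its rim 36 mm above the shelf.
- tray: Oak sorting tray with grey lining and a bar handle, 0.11 kg, under the pile, flat on the shelf. Pan 92 mm (x) by 76 mm (y), floor 8 mm thick, 5 mm wide rim to 13 mm height. Handle 48 long, 22 wide, 18 mm high, underside level with the pan's, from x = -46 to -94 mm. Origin at the centre of the pan's underside; x points away from the handle, z up.
- ring_stand: Dark wooden turned ring stand for a marble, fixed: 58 mm across the foot, 50 mm across its top, 16 mm high, with a round opening of 32 mm. Origin at the centre of its underside, on the shelf, z up.
- coaster: Round cork coaster, fixed: 92 mm across, 5 mm thick. Origin at the centre of its underside, z up.
- tile: Square dark slate tile, fixed: 90 x 90 mm, 8 mm thick, sides along its x and y. Origin at the centre of its underside, z up.
- rack: Low oak rack, fixed; the shelf is its floor. x points from its open mouth to its back, z up, origin central on the shelf. Side boards 34 mm high, x -45 to +52 mm, inner faces at y = +-44, outer +-60. Back board's inner face at x = +40. Two brass bars, 10 mm thick, cross at x = -30 and +15, 22 mm free below; open above. Tray home: its origin at x = -6, axes parallel, handle outside the mouth.
- jar: Bystander: frosted blue jar with a pale wooden lid, 80 mm across, 85 mm high; origin at the centre of its underside. Leave alone.
- strip: Bystander: dark wooden display strip, 36 x 130 x 14 mm (x, y, z), with three small opaline marbles of 22 mm fixed on it; origin at the centre of its underside. Leave alone.

How it is judged:
On the way, in this order (a step that is already met when the one before it is completed fails the run):
1. the marble sits in the ring stand, released (horizontal distance between marble and ring_stand below 0.005 m and height (world z) of marble between 0.03 and 0.04 m and contact force between the fingers and marble below 0.1 N and linear speed of marble below 0.02 m/s and angular speed of marble below 0.3 rad/s), for 0.2 s.
2. the cup stands on the cork coaster, released (horizontal distance between cup and coaster below 0.015 m and height (world z) of cup between 0.001 and 0.009 m and angle between cup's own z axis and vertical below 0.08 rad and contact force between the fingers and cup below 0.1 N and linear speed of cup below 0.02 m/s and angular speed of cup below 0.3 rad/s), for 0.2 s.
3. the dish stands on the slate tile, released (horizontal distance between dish and tile below 0.015 m and height (world z) of dish between 0.004 and 0.012 m and angle between dish's own z axis and vertical below 0.08 rad and contact force between the fingers and dish below 0.1 N and linear speed of dish below 0.02 m/s and angular speed of dish below 0.3 rad/s), for 0.2 s.
4. the tray is home in the rack under the bars, released (x of tray in the frame of rack between -0.012 and 0 m and y of tray in the frame of rack between -0.01 and 0.01 m and angle between the x axis of tray and the x axis of rack, either way round below 0.15 rad and height (world z) of tray below 0.005 m and angle between tray's own z axis and vertical below 0.08 rad and contact force between the fingers and tray below 0.1 N and linear speed of tray below 0.02 m/s and angular speed of tray below 0.3 rad/s), for 0.2 s.
At the end, for the whole second after the job is handed in: Marble in ring stand (5 mm, centre 30-40 mm up); cup upright on coaster and dish upright on tile, each centred within 15 mm; tray flat on the shelf under the bars, within 6 mm of the back board, parallel, handle out; all released, at rest; jar and strip within 15 mm of their starts (all of step 1 and all of step 2 and all of step 3 and all of step 4 and distance of each of jar, strip from where it was at the start of the episode below 0.015 m); the robot touches nothing.
It fails at once if the marble is dropped or flung: it moves faster than 0.7 m/s out of the fingers (a free fall of about 25 mm) (contact force between the fingers and marble below 0.1 N and linear speed of marble above 0.7 m/s).
It fails at once if the cup is dropped or flung: it moves faster than 0.7 m/s out of the fingers (a free fall of about 25 mm) (contact force between the fingers and cup below 0.1 N and linear speed of cup above 0.7 m/s).
It fails at once if the dish is dropped or flung: it moves faster than 0.7 m/s out of the fingers (a free fall of about 25 mm) (contact force between the fingers and dish below 0.1 N and linear speed of dish above 0.7 m/s).
It fails at once if the tray is dropped or flung: it moves faster than 0.7 m/s out of the fingers (a free fall of about 25 mm) (contact force between the fingers and tray below 0.1 N and linear speed of tray above 0.7 m/s).
It fails at once if the jar or the marble strip is pushed more than 15 mm (distance of any of jar, strip from where it was at the start of the episode above 0.015 m).
It also fails if it takes over 104 s, if anything falls off the work surface, if the arm or the gripper's body presses on something with over 40 N, if the wrist force passes 120 N, or if a joint passes its speed limit or range.

ROBOT

A 6-joint arm with a two-finger parallel gripper is mounted at the origin on the work surface. World frame = base frame: x ahead of the robot, y to its left, z up, the work surface at z = 0. Lengths are in m, angles in rad, forces in N, time in s.
With the tool pointing down it reaches from about 0.4 to 0.825 m from the base axis. Payload 7 kg.
Tool frame: the origin (TCP) lies on the centre line of the jaws, within the pads' length; the fingertips stand 22 mm ahead of it and the grasp point (between the pads) lies 3 mm ahead of it; z points along the fingers, y is the line along which they close (so a half turn about z gives the same grasp; the last joint's range is limited). The gripper opens to 88 mm and grips with 3 to 60 N. Pads are 19 mm wide; open, the fingers measure 130 mm over their backs; the gripper's body (78 mm by 193 mm) begins 47 mm behind the grasp point.
Start: joints at [-0.813, 0.359, 0.012, 0, -1.224, -0.288], TCP at [0.306, -0.602, 0.249] pointing down, gripper open.
Joint ranges: [-3.07, 3.07], [-1.43, 2.12], [-1.02, 1.25], [-3.03, 1.67], [-3.05, -0], [-3.03, 3.03]. Speed limits (rad/s): [2.39, 2.39, 3.01, 3.14, 3.14, 3.14].

INTERFACE

Orientations are given as [roll, pitch, yaw] about the fixed x, y, z axes, in that order (R = Rz(yaw) Ry(pitch) Rx(roll)).
In Python, from station import monitor, viewer, order gives the robot as it stands. The module is installed in compiled form; this text tells all that it offers.
- The arm moves only by the tool servo_tool, never from a script. Its argument "targets" is a list of rows, each an object with "angular": the turn, a rotation vector about the tool's x, y, z in degrees, a list of three; "xyz": the shift along the tool's x, y, z in cm, a list of three; "claw": the finger opening in cm, from 0 to 8.76. A call has 1 to 20 rows; each row shifts and turns the commanded pose from where the row before left it, along the tool's axes as they then stand; what a row does not reach is not made up. A row lasts 1/10 s, in which the tool goes at most 50 mm and 8.59 degrees, less where a joint would pass 70% of its speed; a pose out of reach is approached as far as the arm can. A call is refused whole if a number of a shift passes 5 or a number of a turn 8.59, either way. A call with a gripper value outside its range is refused whole. The fingers move at their own pace and stop on an object; "force" is the grip in N (left out, the last holds). Time passes only in rows, so rows that do not move let the fingers close. It gives the time, the measured TCP pose, the force, the opening and the grip force at its end, in the units of the state.
- monitor.get_state(): the state, without advancing time (a new reading comes with each control period).
- viewer.grab_frame(name): name is "scene" or "top" or "wrist"; returns a dict with "color" (400x640x3 uint8, blue, green, red), "fovy" (degrees; the focal length in pixels is half the picture's height over the tangent of half this angle, whatever the lens; pixels are square), "cx", "cy" (the principal point, pixels), "R" (3x3) and "t" (3): a world point X has camera coordinates R X + t. Camera axes: x right, y down, z forward; pixel columns grow to the right and rows downward; lengths in m; the calibration is good to about 2 mm. A picture is of the moment at which its call begins. There is no depth.
- order.job_done(): hands the job in; it is judged then, once.
The state is a dict: "t": time; "q": joint angles; "qd": joint speeds; "joint_efforts": joint torques, N m; "eef_pos": TCP position; "ee_rot": TCP orientation; "force": force on the tool from outside, world axes, zero at the start; "moment": the same for the moment, N m; "width": finger opening in m; "gripper_force": force on a finger pad.
Only numpy, scipy, OpenCV 4.12 (cv2) and the standard library are available. Lean on these libraries where they do the work, as an engineer would, in place of code of your own. Each camera call takes 0.05 s, during which the arm holds its last target. There are 200 camera calls.

## Working session

There is one attempt and no reset: what is moved stays moved. The work goes in short steps, Python scripts to look and compute and a tool call to move; the robot and the scene stay as the last step left them, time stands still between calls to the robot, and variables do not carry over. Pictures are saved under pics/ and viewed, at most 17 in all, crops included, and the job is handed in when it is done.

Besides the shell and the picture viewer there is one more tool, called after "Request:" as a command line: name --argument value ..., lists and objects as JSON in quotes. servo_tool: Moves the arm, as the interface text tells. Its arguments: {"type":"object","properties":{"targets":{"type":"array"},"force":{"type":"number"}},"required":["targets"]}

```bash
mkdir -p pics; python3 - <<'E'
from station import monitor, viewer
import cv2,pickle,numpy as np
s=monitor.get_state(); print(s['t'],s['eef_pos'],s['ee_rot'],s['width'],s['force'])
for n in ('scene','top'):
    f=viewer.grab_frame(n); cv2.imwrite(f'pics/{n}0.png',f['color']); pickle.dump(f,open(f'{n}0.pkl','wb')); print(n,f['fovy'],f['cx'],f['cy'],np.round(f['R'],3).tolist(),f['t'])
E
```

```text
0.0 [ 0.30534648 -0.60147314  0.24762651] [ 3.13993022e+00 -1.48086823e-04 -2.67193607e+00] 0.08758870560561237 [-0.03347167 -0.39542236  0.86678656]
scene 42.753834032403546 327.1371964267836 196.64213302689208 [[-0.702, 0.712, -0.003], [0.377, 0.368, -0.85], [-0.604, -0.598, -0.526]] [ 0.44088275 -0.17687058  1.68303114]
top 55.25962210389452 318.26812147157074 197.31533427154415 [[0.182, -0.983, -0.003], [-0.956, -0.176, -0.236], [0.232, 0.046, -0.972]] [-0.10238057  0.64627527  0.63977908]
```

View pics/top0.png

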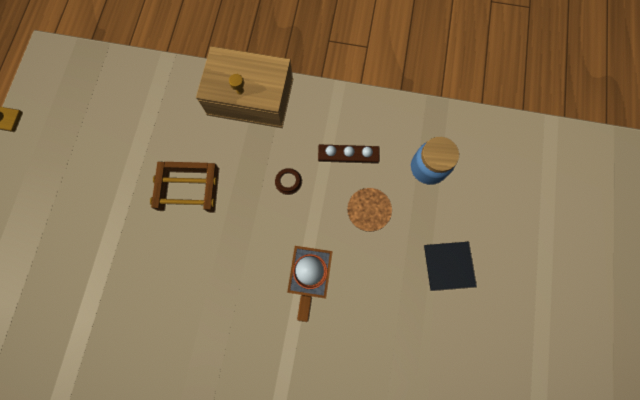

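View pics/scene0.png

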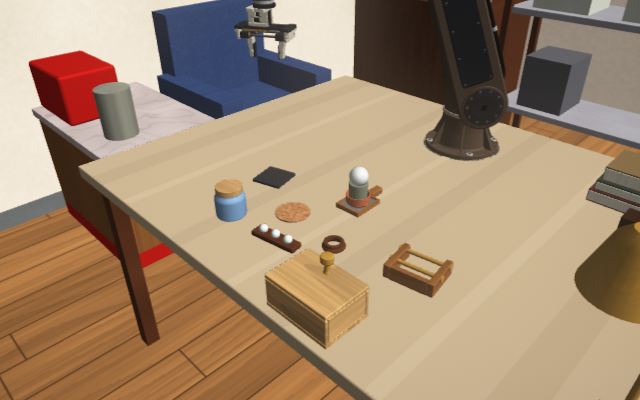

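The top view shows the marble at about (310,270) on the pile, tray handle end (304,318), ring (288,181), coaster (370,209), tile (450,266) and rack (185,186). The scene view shows the same layout, with the gripper well clear.

```bash
cat > h.py <<'E'
import numpy as np,cv2,pickle
def foc(f): return f['color'].shape[0]/2/np.tan(np.radians(f['fovy'])/2)
def ray(f,u,v):
    d=np.array([(u-f['cx'])/foc(f),(v-f['cy'])/foc(f),1.]); R=np.array(f['R']); return -R.T@np.array(f['t']), R.T@d
def onz(f,u,v,z):
    c,d=ray(f,u,v); return c+d*(z-c[2])/d[2]
def proj(f,X):
    p=np.array(f['R'])@np.array(X)+f['t']; return p[:2]/p[2]*foc(f)+[f['cx'],f['cy']]
def tri(fs,ps):
    A=np.zeros((3,3));b=np.zeros(3)
    for f,p in zip(fs,ps):
        c,d=ray(f,*p); d/=np.linalg.norm(d); M=np.eye(3)-np.outer(d,d); A+=M;b+=M@c
    return np.linalg.solve(A,b)
def blob(m,box=None):
    """largest contour in box (u0,v0,u1,v1) -> contour"""
    m=m.astype(np.uint8)*255
    if box: k=np.zeros_like(m);k[box[1]:box[3],box[0]:box[2]]=1;m=m*k
    cs,_=cv2.findContours(m,cv2.RETR_EXTERNAL,cv2.CHAIN_APPROX_NONE)
    return max(cs,key=cv2.contourArea)
def cen(c): (x,y),r,a=cv2.minAreaRect(c); M=cv2.moments(c); return (M['m10']/M['m00'],M['m01']/M['m00']),r,a
E
python3 - <<'E'
from h import *
t=pickle.load(open('top0.pkl','rb'));s=pickle.load(open('scene0.pkl','rb'))
def hsv(f): return cv2.cvtColor(f['color'],cv2.COLOR_BGR2HSV).astype(int)
H=hsv(t)
for n,(u,v) in dict(marble=(310,270),shelf=(250,270),ring=(278,181),cork=(370,209),tile=(450,266),handle=(304,308),rim=(293,290),rack=(158,190),bar=(185,202),jar=(440,155)).items(): print(n,H[v,u],end=' ')
print()
dark=H[...,2]<110; sat=H[...,1]>110
def show(n,m,box,z,f=t):
    c=blob(m,box);p,r,a=cen(c);print(n,np.round(p,1),np.round(r,1),round(a,1),onz(f,*p,z).round(4)); return c,p
tile,_=show('tile',H[...,2]<70,(415,230,490,300),.008)
show('ring',H[...,2]<110,(265,160,310,200),.012)
show('cork',(H[...,1]>115)&(H[...,0]<20),(340,180,400,235),.005)
show('tray+',(H[...,1]>125)|(H[...,1]<60),(280,238,340,330),.013)
show('rack',(H[...,1]>125)|(H[...,2]<90),(140,150,230,220),.034)
mt,pt=show('marble',(H[...,1]<70)&(H[...,2]>120),(290,248,330,295),.087)
G=hsv(s); ms,ps=show('marbleS',(G[...,1]<60)&(G[...,2]>130),(340,160,380,187),.087,s)
print('tri',tri([t,s],[pt,ps]))
q=cv2.boxPoints(cv2.minAreaRect(tile)); print([onz(t,*x,.008)[:2].round(3) for x in q])
o=np.vstack([cv2.resize(t['color'][235:330,265:345],None,fx=6,fy=6,interpolation=cv2.INTER_CUBIC)])
o2=cv2.resize(t['color'][150:222,140:230],None,fx=6,fy=6,interpolation=cv2.INTER_CUBIC)
W=np.zeros((570,800,3),np.uint8);W[:,:320]=o[:570,:320*1][:, :320] if 0 else cv2.resize(t['color'][235:330,278:338],(320,507))[:507].copy() if 0 else 0
a=cv2.resize(t['color'][235:330,280:340],None,fx=6,fy=6,interpolation=cv2.INTER_CUBIC);b=cv2.resize(t['color'][150:222,145:225],None,fx=5.5,fy=5.5,interpolation=cv2.INTER_CUBIC)
W[:570,:360]=a;W[:b.shape[0],360:360+b.shape[1]]=b
cv2.imwrite('pics/crop.png',W)
E
```

```text
marble [ 93  15 181] shelf [ 21  75 154] ring [ 11 185  62] cork [ 14 156 144] tile [108  33  39] handle [ 14 189 109] rim [ 7 25 92] rack [ 14 191  92] bar [ 19 202 139] jar [ 18 143 153] 
tile [449.5 265.7] [46.9 46.4] 82.9 [ 0.581  -0.2603  0.008 ]
ring [288.1 181. ] [26. 26.] 90.0 [0.6926 0.0876 0.012 ]
cork [369.2 209.1] [42. 44.] 90.0 [ 0.6658 -0.0874  0.005 ]
tray+ [308.9 276.1] [38.9 73.4] 8.7 [0.5105 0.009  0.013 ]
rack [185.  184.4] [67.5 48.8] 1.2 [0.6421 0.2874 0.034 ]
marble [305.7 270.1] [26. 20.] 90.0 [0.5175 0.014  0.087 ]
marbleS [360.2 175. ] [20. 19.] 90.0 [0.5113 0.0059 0.087 ]
tri [0.51798575 0.01294832 0.09243238]
[array([ 0.612, -0.206]), array([ 0.64 , -0.295]), array([ 0.551, -0.314]), array([ 0.524, -0.227])]
```

View pics/crop.png

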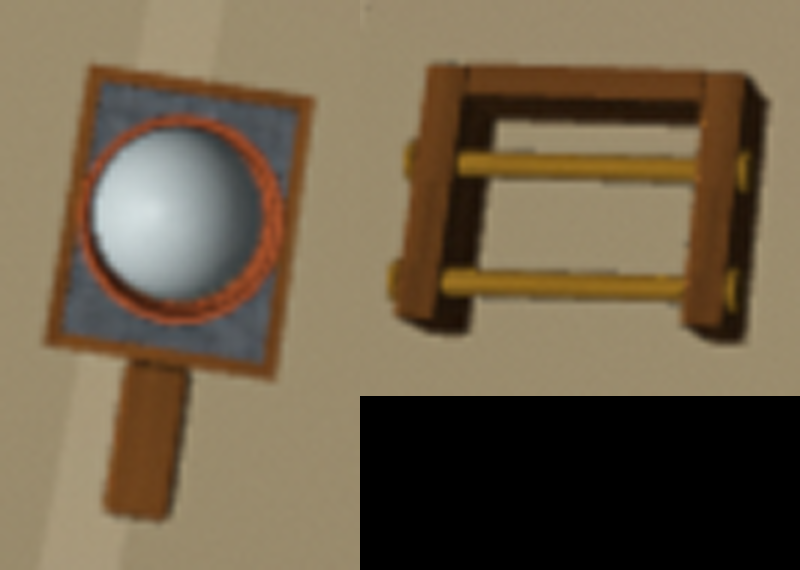

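The crop shows the marble centred near (309.5,270.3) in full-image pixels. It also shows the tray pan's corners, the handle pointing towards the base, and the rack with its mouth towards the base.

```bash
python3 - <<'E'
from h import *
t=pickle.load(open('top0.pkl','rb'))
g=lambda x,y,z:onz(t,280+x/6,235+y/6,z)[:2]
print('marble',g(177,212,.087), 'dish',g(182,220,.036))
P=[g(*p,.013) for p in((91,66),(315,97),(272,380),(45,345))]
print('tray',np.mean(P,0),[round(np.linalg.norm(P[i]-P[i-1]),4) for i in range(4)])
ax=(P[0]+P[1]-P[2]-P[3]);print('yaw',np.degrees(np.arctan2(ax[1],ax[0])))
e=g(140,518,.018);print('handle end',e,'centre from it',e+.094*ax/np.linalg.norm(ax))
r=lambda x,y,z:onz(t,145+(x-360)/5.5,150+y/5.5,z)[:2]
L=[r(430,66,.034),r(396,316,.034)];Q=[r(743,76,.034),r(716,323,.034)]
for S in(L,Q,(L[0],Q[0])):d=S[0]-S[1];print('rack',np.linalg.norm(d),np.degrees(np.arctan2(d[1],d[0])))
m=(L[0]+L[1]+Q[0]+Q[1])/4;print('rack mid (x=+3.5mm)',m)
E
```

```text
marble [0.51830447 0.00730532] dish [0.51841271 0.00703235]
tray [0.5193081  0.00812519] [np.float64(0.0908), np.float64(0.0749), np.float64(0.0916), np.float64(0.0739)]
yaw 1.6062614232129109
handle end [0.42624013 0.00338367] centre from it [0.5202032  0.00601857]
rack 0.09496872249356143 8.77489627003689
rack 0.09362942067003478 8.203292781226079
rack 0.11664823333396024 98.50739485932276
rack mid (x=+3.5mm) [0.64002891 0.29005863]
```

Request:
servo_tool --targets '[{"angular":[0,0,6.73],"xyz":[0,0,0],"claw":8.7},{"angular":[0,0,6.73],"xyz":[0,0,0],"claw":8.7},{"angular":[0,0,6.73],"xyz":[0,0,0],"claw":8.7},{"angular":[0,0,6.73],"xyz":[0,0,0],"claw":8.7},{"angular":[0,0,0],"xyz":[-1.42,4.06,0],"claw":8.7},{"angular":[0,0,0],"xyz":[-1.42,4.06,0],"claw":8.7},{"angular":[0,0,0],"xyz":[-1.42,4.06,0],"claw":8.7},{"angular":[0,0,0],"xyz":[-1.42,4.06,0],"claw":8.7},{"angular":[0,0,0],"xyz":[-1.42,4.06,0],"claw":8.7},{"angular":[0,0,0],"xyz":[-1.42,4.06,0],"claw":8.7},{"angular":[0,0,0],"xyz":[-1.42,4.06,0],"claw":8.7},{"angular":[0,0,0],"xyz":[-1.42,4.06,0],"claw":8.7},{"angular":[0,0,0],"xyz":[-1.42,4.06,0],"claw":8.7},{"angular":[0,0,0],"xyz":[-1.42,4.06,0],"claw":8.7},{"angular":[0,0,0],"xyz":[-1.42,4.06,0],"claw":8.7},{"angular":[0,0,0],"xyz":[-1.42,4.06,0],"claw":8.7},{"angular":[0,0,0],"xyz":[-1.42,4.06,0],"claw":8.7},{"angular":[0,0,0],"xyz":[-1.42,4.06,0],"claw":8.7},{"angular":[0,0,0],"xyz":[-1.42,4.06,0],"claw":8.7}]' --force 15

```text
t: 2.0
eef_pos: [0.5186, 0.009, 0.2485]
ee_rot: [3.141, -0.0, -3.141]
force: [1.5, -0.5, 0.5]
width: 0.0871
gripper_force: 0.0
```

```bash
cat > look.py <<'E'
import sys
from h import *
from station import monitor,viewer
def look(n,cam='wrist'):
    f=viewer.grab_frame(cam); s=monitor.get_state(); cv2.imwrite(f'pics/{n}.png',f['color']); pickle.dump(f,open(f'{n}.pkl','wb'))
    print('t',round(s['t'],2),'tcp',np.round(s['eef_pos'],4),'rot',np.round(s['ee_rot'],4),'w',round(s['width'],4),'F',np.round(s['force'],1)); return f
if __name__=='__main__': look(*sys.argv[1:])
E
python3 look.py w1
```

```text
t 2.05 tcp [0.521  0.0131 0.2483] rot [ 3.1407e+00  1.2000e-03 -3.1399e+00] w 0.0873 F [3.6 4.8 1.7]
```

View pics/w1.png

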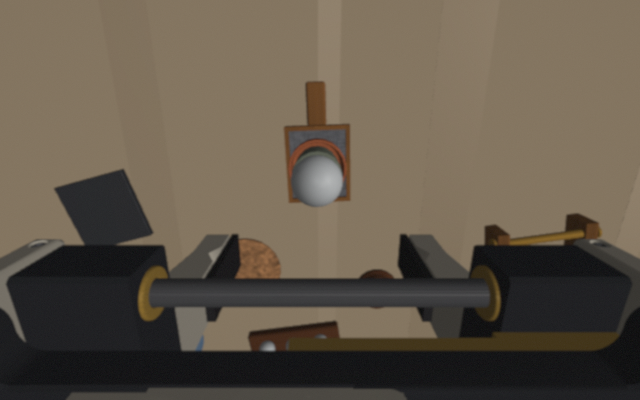

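The wrist view shows the marble at about (318,180), the tray with its handle above it, and the tile at left. The rack and the ring are partly hidden.

```bash
python3 - <<'E'
from look import *
f=look('w2')
def mask(f): 
    H=cv2.cvtColor(f['color'],cv2.COLOR_BGR2HSV); return (H[...,1]<40)&(H[...,2]>95)
c=blob(mask(f),(280,130,360,225)); (u,v),r=cv2.minEnclosingCircle(c); print(u,v,r,cv2.contourArea(c)/np.pi/r/r,onz(f,u,v,.087))
H=cv2.cvtColor(f['color'],cv2.COLOR_BGR2HSV)
print(H[100,316],H[140,290])
print('handle end',onz(f,315.5,83,.018))
print(-np.array(f['R']).T@f['t'])
E
```

```text
t 2.1 tcp [0.5199 0.0109 0.2481] rot [ 3.1415e+00 -1.0000e-04 -3.1380e+00] w 0.0868 F [ 0.8 -0.1 -1.1]
315.0 178.0 26.570758819580078 0.7547405191498544 [0.51687614 0.00986186 0.087     ]
[ 14 153 100] [120   9  85]
handle end [0.42884527 0.00978173 0.018     ]
[0.4374217  0.01317225 0.38457838]
```

Request:
servo_tool --targets '[{"angular":[0,0,0],"xyz":[0,0,2],"claw":8.7},{"angular":[0,0,0],"xyz":[0,0,3],"claw":8.7},{"angular":[0,0,0],"xyz":[0,0,3],"claw":8.7},{"angular":[0,0,0],"xyz":[0,0,3],"claw":8.7},{"angular":[0,0,0],"xyz":[0,0,2],"claw":8.7},{"angular":[0,0,0],"xyz":[0,0,1],"claw":8.7},{"angular":[0,0,0],"xyz":[0,0,0],"claw":8.7},{"angular":[0,0,0],"xyz":[0,0,0],"claw":8.7}]'

```text
t: 2.9
eef_pos: [0.5191, 0.0071, 0.1093]
ee_rot: [-3.142, 0.001, -3.141]
force: [-0.6, 0.2, 0.4]
width: 0.0871
gripper_force: 0.0
```

```bash
python3 - <<'E'
from look import *
f=look('w3')
H=cv2.cvtColor(f['color'],cv2.COLOR_BGR2HSV); 
c=blob((H[...,1]<45)&(H[...,2]>95),(200,100,420,330)); (u,v),r=cv2.minEnclosingCircle(c); print(u,v,r,cv2.contourArea(c)/np.pi/r/r,onz(f,u,v,.087))
E
```

```text
t 2.95 tcp [0.5193 0.0073 0.1096] rot [ 3.1412e+00  1.6000e-03 -3.1415e+00] w 0.0869 F [0.4 0.2 0.5]
324.037109375 242.66195678710938 46.23646926879883 0.6728575701071006 [0.51436181 0.01030072 0.087     ]
```

View pics/w3.png

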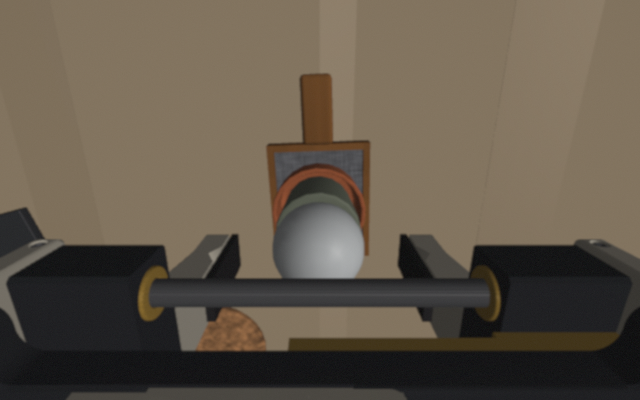

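The marble sits at (318,248) with a radius of about 45 px, centred between the fingers at (238) and (400).

Request:
servo_tool --targets '[{"angular":[0,0,0],"xyz":[0.1,0,0.7],"claw":8.7},{"angular":[0,0,0],"xyz":[0,0,0.7],"claw":8.7},{"angular":[0,0,0],"xyz":[0,0,0],"claw":7},{"angular":[0,0,0],"xyz":[0,0,0],"claw":6},{"angular":[0,0,0],"xyz":[0,0,0],"claw":5.3},{"angular":[0,0,0],"xyz":[0,0,0],"claw":4.9},{"angular":[0,0,0],"xyz":[0,0,0],"claw":4.5},{"angular":[0,0,0],"xyz":[0,0,0],"claw":4.5},{"angular":[0,0,0],"xyz":[0,0,0],"claw":4.5},{"angular":[0,0,0],"xyz":[0,0,0],"claw":4.5}]' --force 15

```text
t: 3.95
eef_pos: [0.5176, 0.007, 0.0946]
ee_rot: [-3.141, 0.0, 3.142]
force: [0.1, -0.1, 1.1]
width: 0.0489
gripper_force: 15.0
```

Request:
servo_tool --targets '[{"angular":[0,0,0],"xyz":[0,0,-0.5],"claw":4.5},{"angular":[0,0,0],"xyz":[0,0,-1.5],"claw":4.5},{"angular":[0,0,0],"xyz":[0,0,-2],"claw":4.5},{"angular":[0,0,0],"xyz":[-1,0.5,-2],"claw":4.5},{"angular":[0,0,0],"xyz":[-1,0.5,-2],"claw":4.5},{"angular":[0,0,0],"xyz":[-1,0.5,-1],"claw":4.5},{"angular":[0,0,0],"xyz":[0,0,0],"claw":4.5}]'

```text
t: 4.65
eef_pos: [0.5493, 0.0229, 0.1863]
ee_rot: [3.141, 0.003, -3.141]
force: [-0.8, -0.6, -2.1]
width: 0.049
gripper_force: 15.0
```

```bash
python3 - <<'E'
from look import *
f=look('w4')
t=pickle.load(open('top0.pkl','rb'));H=cv2.cvtColor(t['color'],cv2.COLOR_BGR2HSV)
m=(H[165:198,270:306,2]<105).astype(np.uint8)*255
cs,h=cv2.findContours(m,cv2.RETR_CCOMP,cv2.CHAIN_APPROX_NONE)
for c,hh in zip(cs,h[0]):
    if cv2.contourArea(c)>50:
        p,r,a=cen(c);u,v=p[0]+270,p[1]+165;print('hole' if hh[3]>=0 else 'outer',u,v,r,onz(t,u,v,.016),onz(t,u,v,.008))
d=np.array([288.1,181])
E
```

```text
t 4.7 tcp [0.5478 0.0225 0.1849] rot [ 3.1409e+00  7.0000e-04 -3.1416e+00] w 0.0489 F [-0.4 -0.5 -1. ]
outer 288.1382343700911 180.99842915488532 (25.455841064453125, 26.16295051574707) [0.69157855 0.08707092 0.016     ] [0.69372913 0.08816131 0.008     ]
hole 287.7976513098464 179.90153568202348 (14.849242210388184, 15.55634880065918) [0.69376013 0.08823499 0.016     ] [0.69593373 0.08933766 0.008     ]
```

View pics/w4.png

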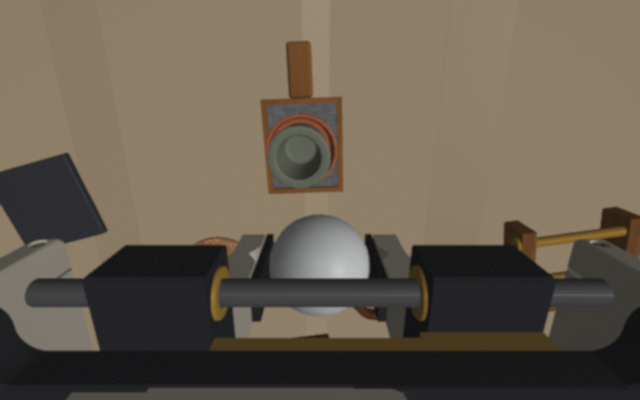

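The pile is undisturbed, with the cup at (300,152), and the marble is firmly held at (320,265).

Request:
servo_tool --targets '[{"angular":[0,0,0],"xyz":[-1,0.45,0],"claw":4.5},{"angular":[0,0,0],"xyz":[-2.5,1.1,0],"claw":4.5},{"angular":[0,0,0],"xyz":[-3.5,1.6,0],"claw":4.5},{"angular":[0,0,0],"xyz":[-3.5,1.6,0],"claw":4.5},{"angular":[0,0,0],"xyz":[-2.5,1.1,1],"claw":4.5},{"angular":[0,0,0],"xyz":[-1.5,0.65,2],"claw":4.5},{"angular":[0,0,0],"xyz":[0,0,2.5],"claw":4.5},{"angular":[0,0,0],"xyz":[0,0,2.5],"claw":4.5},{"angular":[0,0,0],"xyz":[0,0,2],"claw":4.5},{"angular":[0,0,0],"xyz":[0,0,1],"claw":4.5},{"angular":[0,0,0],"xyz":[0,0,0],"claw":4.5},{"angular":[0,0,0],"xyz":[0,0,0],"claw":4.5}]'

```text
t: 5.9
eef_pos: [0.6929, 0.0871, 0.0749]
ee_rot: [-3.141, 0.0, -3.141]
force: [0.8, 0.2, -0.4]
width: 0.0491
gripper_force: 15.0
```

```bash
python3 look.py top1 top; python3 look.py w5
```

```text
t 5.95 tcp [0.6933 0.0873 0.0756] rot [ 3.1413e+00  1.4000e-03 -3.1414e+00] w 0.0492 F [ 1.   0.4 -0.9]
t 6.0 tcp [0.6934 0.0873 0.0759] rot [ 3.1411e+00  2.0000e-03 -3.1414e+00] w 0.0492 F [-0.1  0.1 -0.6]
```

Request:
servo_tool --targets '[{"angular":[0,0,0],"xyz":[0,0,1],"claw":4.5},{"angular":[0,0,0],"xyz":[0,0,1],"claw":4.5},{"angular":[0,0,0],"xyz":[0,0,0.7],"claw":4.5},{"angular":[0,0,0],"xyz":[0,0,0.4],"claw":4.5},{"angular":[0,0,0],"xyz":[0,0,0.2],"claw":4.5},{"angular":[0,0,0],"xyz":[0,0,0],"claw":4.5}]'

```text
t: 6.6
eef_pos: [0.6925, 0.087, 0.0412]
ee_rot: [-3.141, -0.0, 3.142]
force: [-0.8, -0.6, -2.3]
width: 0.0491
gripper_force: 15.0
```

Request:
servo_tool --targets '[{"angular":[0,0,0],"xyz":[0,0,0],"claw":5.1},{"angular":[0,0,0],"xyz":[0,0,0],"claw":5.4},{"angular":[0,0,0],"xyz":[0,0,0],"claw":6.5},{"angular":[0,0,0],"xyz":[0,0,0],"claw":8},{"angular":[0,0,0],"xyz":[0,0,0],"claw":8.7},{"angular":[0,0,0],"xyz":[0,0,-1],"claw":8.7},{"angular":[0,0,0],"xyz":[0,0,-3],"claw":8.7},{"angular":[0,0,0],"xyz":[0,0,-4],"claw":8.7},{"angular":[0,0,0],"xyz":[2,-1,-4],"claw":8.7},{"angular":[0,0,0],"xyz":[3.5,-1.75,-2],"claw":8.7},{"angular":[0,0,0],"xyz":[4,-1.75,0],"claw":8.7},{"angular":[0,0,0],"xyz":[3.5,-1.75,0],"claw":8.7},{"angular":[0,0,0],"xyz":[3,-1.25,0],"claw":8.7},{"angular":[0,0,0],"xyz":[1.5,-0.5,0],"claw":8.7},{"angular":[0,0,0],"xyz":[0,0,0],"claw":8.7},{"angular":[0,0,0],"xyz":[0,0,0],"claw":8.7}]'

```text
t: 8.2
eef_pos: [0.5182, 0.0073, 0.1827]
ee_rot: [3.141, 0.002, -3.141]
force: [0.5, -0.9, 0.5]
width: 0.0869
gripper_force: 0.0
```

```bash
python3 look.py top2 top; python3 look.py w6; python3 - <<'E'
from h import *
t=pickle.load(open('top2.pkl','rb'));w=pickle.load(open('w6.pkl','rb'))['color']
a=cv2.resize(t['color'][150:330,225:400],(583,600),interpolation=cv2.INTER_CUBIC);cv2.imwrite('pics/c2.png',a)
cv2.imwrite('pics/c3.png',np.hstack([w[30:380,120:520],cv2.resize(t['color'][140:280,235:395],(400,350),interpolation=cv2.INTER_CUBIC)]))
E
```

```text
t 8.25 tcp [0.5185 0.0074 0.1824] rot [ 3.1412e+00  1.6000e-03 -3.1414e+00] w 0.0869 F [ 0.7  0.  -0.7]
t 8.3 tcp [0.5185 0.0075 0.182 ] rot [ 3.1415e+00  9.0000e-04 -3.1414e+00] w 0.0868 F [ 0.1  0.4 -0.6]
```

View pics/c3.png

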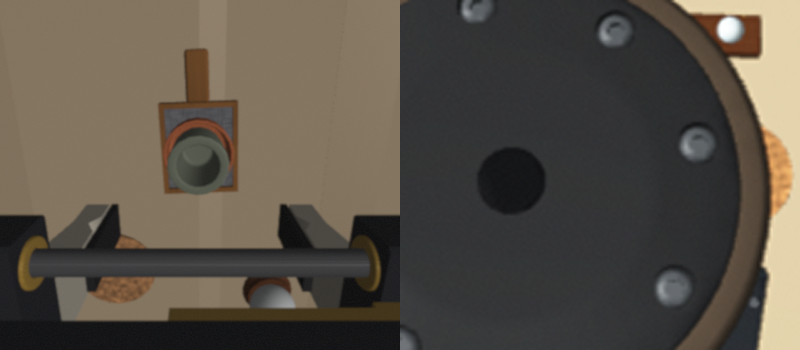

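The wrist view shows the marble seated in the ring, and the cup rim at about full-image pixel (318,195), centred between the fingers. The top view is blocked by the arm.

```bash
python3 - <<'E'
from h import *
f=pickle.load(open('w6.pkl','rb'))
for u,v in((318,195),(289,195),(348,195),(318,224)):print(onz(f,u,v,.07))
print('handle',onz(f,316,80,.018))
E
```

```text
[0.51567369 0.00712549 0.07      ]
[ 0.51569165 -0.01658699  0.07      ]
[0.51565512 0.03165533 0.07      ]
[0.54135542 0.00712593 0.07      ]
handle [0.42539507 0.0052311  0.018     ]
```

Request:
servo_tool --targets '[{"angular":[0,0,0],"xyz":[0,0,2],"claw":8.7},{"angular":[0,0,0],"xyz":[0,0,3],"claw":8.7},{"angular":[0,0,0],"xyz":[0,0,3],"claw":8.7},{"angular":[0,0,0],"xyz":[0,0,2],"claw":8.7},{"angular":[0,0,0],"xyz":[0,0,1],"claw":8.7},{"angular":[0,0,0],"xyz":[0,0,0],"claw":8.7},{"angular":[0,0,0],"xyz":[0,0,0],"claw":8.7}]'

```text
t: 9.0
eef_pos: [0.5184, 0.0074, 0.072]
ee_rot: [-3.141, 0.0, -3.141]
force: [-0.2, 0.1, -0.8]
width: 0.0873
gripper_force: 0.0
```

Request:
servo_tool --targets '[{"angular":[0,0,0],"xyz":[0.1,0,0.6],"claw":8.7},{"angular":[0,0,0],"xyz":[0,0,0],"claw":7},{"angular":[0,0,0],"xyz":[0,0,0],"claw":6},{"angular":[0,0,0],"xyz":[0,0,0],"claw":5.4},{"angular":[0,0,0],"xyz":[0,0,0],"claw":5},{"angular":[0,0,0],"xyz":[0,0,0],"claw":4.5},{"angular":[0,0,0],"xyz":[0,0,0],"claw":4.5},{"angular":[0,0,0],"xyz":[0,0,0],"claw":4.5},{"angular":[0,0,0],"xyz":[0,0,0],"claw":4.5}]' --force 20

```text
t: 9.9
eef_pos: [0.5167, 0.007, 0.0657]
ee_rot: [-3.142, 0.0, -3.142]
force: [-0.7, -1.3, 3.1]
width: 0.0511
gripper_force: 20.0
```

```bash
python3 - <<'E'
from h import *
t=pickle.load(open('top0.pkl','rb'));s=pickle.load(open('scene0.pkl','rb'))
print('jar',onz(t,440,154,.085),onz(s,229.5,188,.085),'strip',onz(t,349,153,.014))
E
```

```text
jar [ 0.77796152 -0.19648759  0.085     ] [ 0.78593096 -0.18576305  0.085     ] strip [ 0.77544552 -0.02648386  0.014     ]
```

Request:
servo_tool --targets '[{"angular":[0,0,0],"xyz":[0,0,-0.5],"claw":4.5},{"angular":[0,0,0],"xyz":[0,0,-1.5],"claw":4.5},{"angular":[0,0,0],"xyz":[0,0,-2.5],"claw":4.5},{"angular":[0,0,0],"xyz":[0,0,-2.5],"claw":4.5},{"angular":[0,0,0],"xyz":[0,0,-1.5],"claw":4.5},{"angular":[0,0,0],"xyz":[0,0,0],"claw":4.5}]'

```text
t: 10.5
eef_pos: [0.5177, 0.0076, 0.1527]
ee_rot: [3.14, 0.004, -3.141]
force: [0.8, -0.3, -2.2]
width: 0.0514
gripper_force: 20.0
```

```bash
python3 look.py w7
```

```text
t 10.55 tcp [0.5168 0.0074 0.1513] rot [3.1405e+00 1.7000e-03 3.1414e+00] w 0.0512 F [-0.5 -0.5 -2.4]
```

View pics/w7.png

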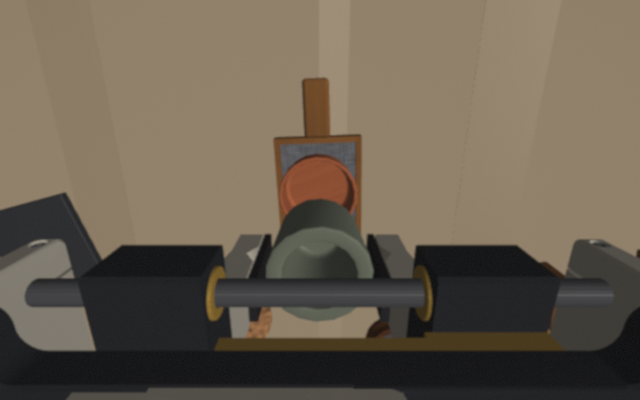

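The cup is held upright at (320,265) and the dish stayed in the tray at (318,188).

Request:
servo_tool --targets '[{"angular":[0,0,0],"xyz":[-1,-0.6,0],"claw":4.5},{"angular":[0,0,0],"xyz":[-2.5,-1.6,0],"claw":4.5},{"angular":[0,0,0],"xyz":[-3.4,-2.2,0],"claw":4.5},{"angular":[0,0,0],"xyz":[-3.4,-2.2,0],"claw":4.5},{"angular":[0,0,0],"xyz":[-2.6,-1.7,0],"claw":4.5},{"angular":[0,0,0],"xyz":[-1.5,-0.9,0],"claw":4.5},{"angular":[0,0,0],"xyz":[-0.5,-0.3,1],"claw":4.5},{"angular":[0,0,0],"xyz":[0,0,2],"claw":4.5},{"angular":[0,0,0],"xyz":[0,0,2.5],"claw":4.5},{"angular":[0,0,0],"xyz":[0,0,1.7],"claw":4.5},{"angular":[0,0,0],"xyz":[0,0,1],"claw":4.5},{"angular":[0,0,0],"xyz":[0,0,0.5],"claw":4.5},{"angular":[0,0,0],"xyz":[0,0,0],"claw":4.5},{"angular":[0,0,0],"xyz":[0,0,0],"claw":4.5}]'

```text
t: 11.95
eef_pos: [0.6661, -0.0878, 0.0642]
ee_rot: [-3.142, 0.001, -3.141]
force: [-0.0, 0.8, -0.9]
width: 0.0512
gripper_force: 20.0
```

Request:
servo_tool --targets '[{"angular":[0,0,0],"xyz":[0,0,0.3],"claw":4.5},{"angular":[0,0,0],"xyz":[0,0,0.2],"claw":4.5},{"angular":[0,0,0],"xyz":[0,0,0.1],"claw":4.5},{"angular":[0,0,0],"xyz":[0,0,0],"claw":4.5}]'

```text
t: 12.35
eef_pos: [0.6661, -0.0879, 0.0588]
ee_rot: [-3.142, 0.002, -3.141]
force: [-2.6, 0.1, 4.5]
width: 0.0511
gripper_force: 20.0
```

Request:
servo_tool --targets '[{"angular":[0,0,0],"xyz":[0,0,0],"claw":5.3},{"angular":[0,0,0],"xyz":[0,0,0],"claw":5.6},{"angular":[0,0,0],"xyz":[0,0,0],"claw":7},{"angular":[0,0,0],"xyz":[0,0,0],"claw":8.7},{"angular":[0,0,0],"xyz":[0,0,0],"claw":8.7},{"angular":[0,0,0],"xyz":[0,0,-1],"claw":8.7},{"angular":[0,0,0],"xyz":[0,0,-3],"claw":8.7},{"angular":[0,0,0],"xyz":[0,0,-4],"claw":8.7},{"angular":[0,0,0],"xyz":[0,0,-4],"claw":8.7},{"angular":[0,0,0],"xyz":[3,1.9,-1],"claw":8.7},{"angular":[0,0,0],"xyz":[4,2.6,0],"claw":8.7},{"angular":[0,0,0],"xyz":[4,2.6,0],"claw":8.7},{"angular":[0,0,0],"xyz":[2.7,1.7,0],"claw":8.7},{"angular":[0,0,0],"xyz":[1,0.6,0],"claw":8.7},{"angular":[0,0,0],"xyz":[0,0,0],"claw":8.7},{"angular":[0,0,0],"xyz":[0,0,0],"claw":8.7}]'

```text
t: 13.95
eef_pos: [0.5195, 0.0062, 0.1884]
ee_rot: [3.141, 0.002, -3.141]
force: [0.3, 0.7, -0.1]
width: 0.0871
gripper_force: 0.0
```

```bash
python3 look.py w8; python3 look.py scene1 scene; python3 - <<'E'
from h import *
from station import monitor
print(np.round(monitor.get_state()['q'],2))
s=pickle.load(open('scene1.pkl','rb'))['color'];w=pickle.load(open('w8.pkl','rb'))['color']
cv2.imwrite('pics/c4.png',np.hstack([w[40:360,120:520],cv2.resize(s[120:280,200:400],(400,320),interpolation=cv2.INTER_CUBIC)]))
E
```

```text
t 14.0 tcp [0.5196 0.006  0.188 ] rot [-3.1416e+00  9.0000e-04 -3.1416e+00] w 0.087 F [ 0.4 -0.1 -0.2]
t 14.05 tcp [0.5195 0.0058 0.1877] rot [-3.1415e+00  3.0000e-04  3.1410e+00] w 0.0871 F [-0.5 -0.5  0.2]
[ 0.39  0.15 -0.41  0.   -1.   -1.96]
```

View pics/c4.png

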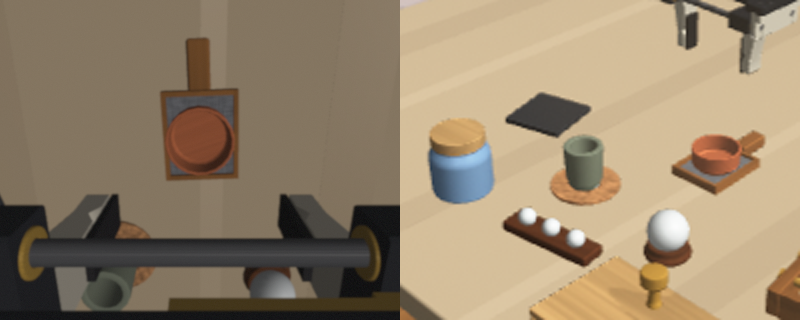

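The cup stands upright in the middle of the coaster and the marble is in its ring. The dish rim is centred at about full-image pixel (321.5,180.5).

Request:
servo_tool --targets '[{"angular":[0,0,-8.33],"xyz":[0,0,0],"claw":8.7},{"angular":[0,0,-8.33],"xyz":[0,0,0],"claw":8.7},{"angular":[0,0,-8.33],"xyz":[0,0,0],"claw":8.7},{"angular":[0,0,-8.33],"xyz":[0,0,0],"claw":8.7},{"angular":[0,0,-8.33],"xyz":[0,0,0],"claw":8.7},{"angular":[0,0,-8.33],"xyz":[0,0,0],"claw":8.7},{"angular":[0,0,-8.33],"xyz":[0,0,0],"claw":8.7},{"angular":[0,0,-8.33],"xyz":[0,0,0],"claw":8.7},{"angular":[0,0,-8.33],"xyz":[0,0,0],"claw":8.7},{"angular":[0,0,-8.33],"xyz":[0,0,0],"claw":8.7},{"angular":[0,0,-8.33],"xyz":[0,0,0],"claw":8.7},{"angular":[0,0,0],"xyz":[0,0,2],"claw":8.7},{"angular":[0,0,0],"xyz":[0,0,3],"claw":8.7},{"angular":[0,0,0],"xyz":[0,0,3],"claw":8.7},{"angular":[0,0,0],"xyz":[0,0,2],"claw":8.7},{"angular":[0,0,0],"xyz":[0,0,0],"claw":8.7},{"angular":[0,0,0],"xyz":[0,0,0],"claw":8.7}]'

```text
t: 15.75
eef_pos: [0.5192, 0.0057, 0.0875]
ee_rot: [3.141, -0.001, -1.543]
force: [1.3, 0.5, 0.1]
width: 0.087
gripper_force: 0.0
```

```bash
python3 look.py w9; python3 - <<'E'
from h import *
f=pickle.load(open('w8.pkl','rb'));print('dish',onz(f,321.5,180.5,.036),onz(f,287,180.5,.036),onz(f,356,180.5,.036))
f=pickle.load(open('w9.pkl','rb'))
H=cv2.cvtColor(f['color'],cv2.COLOR_BGR2HSV)
c=blob((H[...,0]<11)&(H[...,1]>120)&(H[...,2]>60),(200,100,440,330))
(u,v),ax,a=cv2.fitEllipse(c);print(u,v,ax,cv2.boundingRect(c),onz(f,u,v,.036))
E
```

```text
t 15.8 tcp [0.5196 0.006  0.0882] rot [-3.1409e+00 -2.0000e-04 -1.5427e+00] w 0.0869 F [ 0.  -0.1  0.2]
dish [0.51534507 0.0090854  0.036     ] [ 0.51538526 -0.02319295  0.036     ] [0.51530487 0.0413623  0.036     ]
320.4683837890625 225.724365234375 (95.88546752929688, 99.95943450927734) (270, 175, 102, 99) [0.51716139 0.00454084 0.036     ]
```

View pics/w9.png

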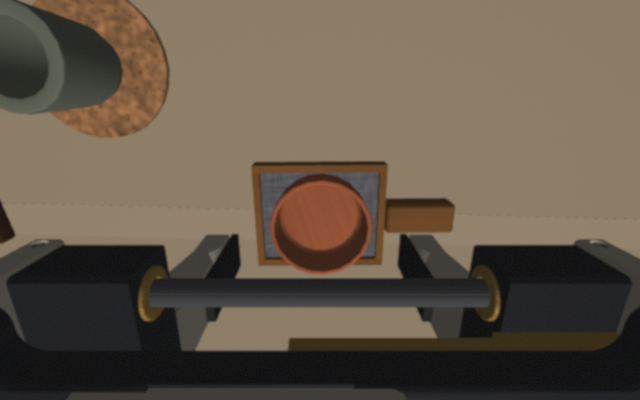

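The dish is at (321,226), centred between the fingers at (238) and (400). The tray handle is under the right finger's side, so I keep the tips above 18 mm.

Request:
servo_tool --targets '[{"angular":[0,0,0],"xyz":[0,0.2,1.5],"claw":8.7},{"angular":[0,0,0],"xyz":[0,0,1.5],"claw":8.7},{"angular":[0,0,0],"xyz":[0,0,1],"claw":8.7},{"angular":[0,0,0],"xyz":[0,0,0.4],"claw":8.7},{"angular":[0,0,0],"xyz":[0,0,0],"claw":8.7},{"angular":[0,0,0],"xyz":[0,0,0],"claw":8.7}]' --force 20

```text
t: 16.4
eef_pos: [0.5171, 0.0062, 0.0442]
ee_rot: [-3.141, 0.0, -1.542]
force: [0.4, -0.0, 0.3]
width: 0.0866
gripper_force: 0.0
```

Request:
servo_tool --targets '[{"angular":[0,0,0],"xyz":[0,0,0.1],"claw":8},{"angular":[0,0,0],"xyz":[0,0,0],"claw":7.3},{"angular":[0,0,0],"xyz":[0,0,0],"claw":6.9},{"angular":[0,0,0],"xyz":[0,0,0],"claw":6.6},{"angular":[0,0,0],"xyz":[0,0,0],"claw":6},{"angular":[0,0,0],"xyz":[0,0,0],"claw":6},{"angular":[0,0,0],"xyz":[0,0,0],"claw":6},{"angular":[0,0,0],"xyz":[0,0,-0.5],"claw":6},{"angular":[0,0,0],"xyz":[0,0,-1.5],"claw":6},{"angular":[0,0,0],"xyz":[0,0,-2.5],"claw":6},{"angular":[0,0,0],"xyz":[0,0,-2.5],"claw":6},{"angular":[0,0,0],"xyz":[0,0,-1],"claw":6},{"angular":[0,0,0],"xyz":[0,0,0],"claw":6},{"angular":[0,0,0],"xyz":[0,0,0],"claw":6}]' --force 20

```text
t: 17.8
eef_pos: [0.5159, 0.0059, 0.1218]
ee_rot: [3.141, 0.0, -1.543]
force: [0.0, -1.0, -2.0]
width: 0.0659
gripper_force: 20.0
```

```bash
python3 look.py w10; python3 - <<'E'
from h import *
f=pickle.load(open('w10.pkl','rb'))
H=cv2.cvtColor(f['color'],cv2.COLOR_BGR2HSV);c=blob(H[...,2]<55,(0,0,640,230));print(cen(c),cv2.boundingRect(c))
E
```

```text
t 17.85 tcp [0.5157 0.0059 0.1214] rot [ 3.1397e+00 -3.0000e-04 -1.5428e+00] w 0.0656 F [-0.2 -0.1 -0.5]
((115.42928892413427, 50.98770816812054), (85.14520263671875, 28.85175132751465), 40.60129928588867) (77, 22, 67, 56)
```

View pics/w10.png

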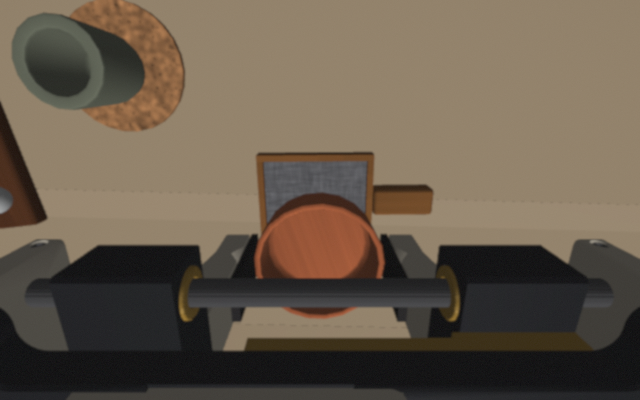

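The dish is held level at (320,255), with the emptied tray below it.

Request:
servo_tool --targets '[{"angular":[0,0,0],"xyz":[1.5,-0.3,0],"claw":6},{"angular":[0,0,0],"xyz":[3,-0.65,0],"claw":6},{"angular":[0,0,0],"xyz":[4,-0.9,0],"claw":6},{"angular":[0,0,0],"xyz":[4.5,-1,0],"claw":6},{"angular":[0,0,0],"xyz":[4.5,-1,0],"claw":6},{"angular":[0,0,0],"xyz":[4,-0.85,0],"claw":6},{"angular":[0,0,0],"xyz":[3,-0.65,0],"claw":6},{"angular":[0,0,0],"xyz":[1.8,-0.4,0],"claw":6},{"angular":[0,0,0],"xyz":[0.5,-0.1,1],"claw":6},{"angular":[0,0,0],"xyz":[0,0,2],"claw":6},{"angular":[0,0,0],"xyz":[0,0,2],"claw":6},{"angular":[0,0,0],"xyz":[0,0,1.2],"claw":6},{"angular":[0,0,0],"xyz":[0,0,0.6],"claw":6},{"angular":[0,0,0],"xyz":[0,0,0],"claw":6},{"angular":[0,0,0],"xyz":[0,0,0],"claw":6}]'

```text
t: 19.35
eef_pos: [0.5832, -0.2599, 0.0551]
ee_rot: [-3.141, -0.0, -1.542]
force: [-0.4, -0.9, -2.2]
width: 0.0657
gripper_force: 20.0
```

Request:
servo_tool --targets '[{"angular":[0,0,0],"xyz":[0,0.1,0.6],"claw":6},{"angular":[0,0,0],"xyz":[0,0,0.3],"claw":6},{"angular":[0,0,0],"xyz":[0,0,0.2],"claw":6},{"angular":[0,0,0],"xyz":[0,0,0.1],"claw":6},{"angular":[0,0,0],"xyz":[0,0,0],"claw":6}]'

```text
t: 19.85
eef_pos: [0.5817, -0.2602, 0.0429]
ee_rot: [-3.142, -0.0, -1.542]
force: [-0.5, 0.6, 0.4]
width: 0.0654
gripper_force: 20.0
```

Request:
servo_tool --targets '[{"angular":[0,0,0],"xyz":[0,0,0],"claw":6.7},{"angular":[0,0,0],"xyz":[0,0,0],"claw":7},{"angular":[0,0,0],"xyz":[0,0,0],"claw":8.2},{"angular":[0,0,0],"xyz":[0,0,0],"claw":8.7},{"angular":[0,0,0],"xyz":[0,0,-1],"claw":8.7},{"angular":[0,0,0],"xyz":[0,0,-3],"claw":8.7},{"angular":[0,0,0],"xyz":[0,0,-4],"claw":8.7},{"angular":[0,0,0],"xyz":[0,0,-4],"claw":8.7},{"angular":[0,0,0],"xyz":[-4,0.9,-2],"claw":8.7},{"angular":[0,0,0],"xyz":[-4.7,1,0],"claw":8.7},{"angular":[0,0,0],"xyz":[-4.7,1,0],"claw":8.7},{"angular":[0,0,0],"xyz":[-4.7,1,0],"claw":8.7},{"angular":[0,0,0],"xyz":[-4.7,1,0],"claw":8.7},{"angular":[0,0,0],"xyz":[-4,0.9,0],"claw":8.7},{"angular":[0,0,0],"xyz":[0,0,0],"claw":8.7},{"angular":[0,0,0],"xyz":[0,0,0],"claw":8.7}]'

```text
t: 21.45
eef_pos: [0.5162, 0.0071, 0.1835]
ee_rot: [-3.14, 0.0, -1.54]
force: [0.1, -0.7, 0.4]
width: 0.0872
gripper_force: 0.0
```

Request:
servo_tool --targets '[{"angular":[0,0,8.5],"xyz":[0,0,0],"claw":8.7},{"angular":[0,0,8.5],"xyz":[0,0,0],"claw":8.7},{"angular":[0,0,8.5],"xyz":[0,0,0],"claw":8.7},{"angular":[0,0,8.5],"xyz":[0,0,0],"claw":8.7},{"angular":[0,0,8.5],"xyz":[0,0,0],"claw":8.7},{"angular":[0,0,8.5],"xyz":[0,0,0],"claw":8.7},{"angular":[0,0,8.5],"xyz":[0,0,0],"claw":8.7},{"angular":[0,0,8.5],"xyz":[0,0,0],"claw":8.7},{"angular":[0,0,8.5],"xyz":[0,0,0],"claw":8.7},{"angular":[0,0,8.5],"xyz":[0,0,0],"claw":8.7},{"angular":[0,0,5],"xyz":[0,0,0],"claw":8.7},{"angular":[0,0,0],"xyz":[0,0,0],"claw":8.7},{"angular":[0,0,0],"xyz":[0,0,0],"claw":8.7}]'

```text
t: 22.75
eef_pos: [0.5163, 0.0051, 0.1827]
ee_rot: [-3.141, 0.0, -3.112]
force: [0.5, 0.2, 1.5]
width: 0.0867
gripper_force: 0.0
```

```bash
python3 look.py w11; python3 look.py scene2 scene; python3 - <<'E'
from h import *
s=pickle.load(open('scene2.pkl','rb'))['color'];w=pickle.load(open('w11.pkl','rb'))['color']
cv2.imwrite('pics/c5.png',np.hstack([w[20:340,120:520],cv2.resize(s[130:310,240:465],(400,320),interpolation=cv2.INTER_CUBIC)]))
E
```

```text
t 22.8 tcp [0.5162 0.0053 0.1827] rot [-3.1415  0.     -3.1117] w 0.0868 F [-1.   0.2  0.5]
t 22.85 tcp [0.5162 0.0055 0.1826] rot [-3.1416  0.     -3.1119] w 0.087 F [ 0.  -0.1  0.4]
```

View pics/c5.png

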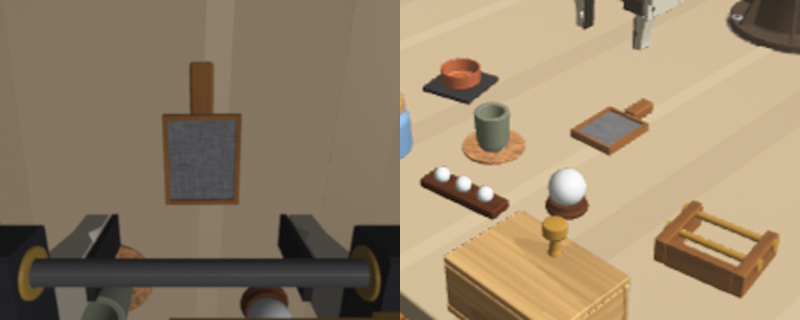

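The dish stands centred on the tile. In the wrist view the empty tray's pan corners are at about (284,134), (361,134), (359,224) and (285,224), and the handle end is at (322.5,83).

```bash
python3 - <<'E'
from h import *
f=pickle.load(open('w11.pkl','rb'))
P=[onz(f,*p,.013)[:2] for p in((284,134),(361,134),(359,224),(285,224))]
print(np.round(P,4).tolist(),np.mean(P,0)); d=P[2]+P[3]-P[0]-P[1];print(np.degrees(np.arctan2(d[1],d[0])))
e=onz(f,322.5,83,.018)[:2];b=onz(f,322,132,.018)[:2];print('handle',e,b,np.degrees(np.arctan2(*(b-e)[::-1])))
E
```

```text
[[0.472, -0.0289], [0.4698, 0.0441], [0.5621, 0.0485], [0.5644, -0.0281]] [0.51708942 0.00887722]
1.61853901849075
handle [0.42534938 0.00597808] [0.46846724 0.00697277] 1.3215230463592404
```

Request:
servo_tool --targets '[{"angular":[0,0,0],"xyz":[2,0.1,0],"claw":6},{"angular":[0,0,0],"xyz":[3.3,0.1,2],"claw":5},{"angular":[0,0,0],"xyz":[2,0.1,3],"claw":5},{"angular":[0,0,0],"xyz":[0,0,3],"claw":5},{"angular":[0,0,0],"xyz":[0,0,3],"claw":5},{"angular":[0,0,0],"xyz":[0,0,2],"claw":5},{"angular":[0,0,0],"xyz":[0,0,1.3],"claw":5},{"angular":[0,0,0],"xyz":[0,0,0],"claw":5},{"angular":[0,0,0],"xyz":[0,0,0],"claw":5}]' --force 25

```text
t: 23.75
eef_pos: [0.4432, 0.0069, 0.0398]
ee_rot: [-3.141, -0.0, -3.112]
force: [-0.5, 0.1, 0.3]
width: 0.05
gripper_force: 0.0
```

```bash
python3 look.py w12
```

```text
t 23.8 tcp [0.4435 0.0071 0.0402] rot [ 3.1414e+00  7.0000e-04 -3.1125e+00] w 0.0502 F [ 0.4 -0.1 -0.4]
```

View pics/w12.png

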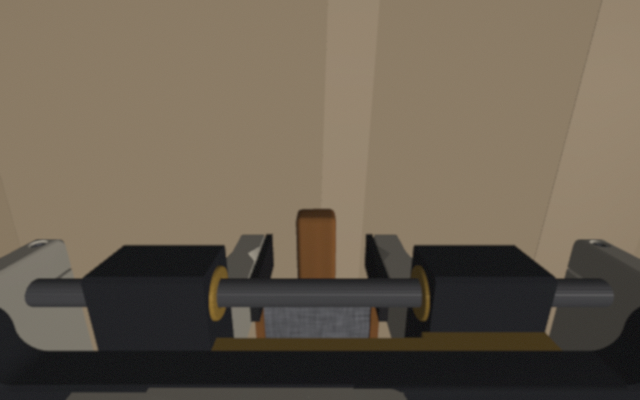

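The handle is between the fingers at (316,240), with its end at row 210.

Request:
servo_tool --targets '[{"angular":[0,0,0],"xyz":[0,0,0.8],"claw":5},{"angular":[0,0,0],"xyz":[0,0,0.5],"claw":4},{"angular":[0,0,0],"xyz":[0,0,0],"claw":3},{"angular":[0,0,0],"xyz":[0,0,0],"claw":2.4},{"angular":[0,0,0],"xyz":[0,0,0],"claw":1.5},{"angular":[0,0,0],"xyz":[0,0,0],"claw":1.5},{"angular":[0,0,0],"xyz":[0,0,0],"claw":1.5},{"angular":[0,0,0],"xyz":[0,0,0],"claw":1.5},{"angular":[0,0,0],"xyz":[0,0,0],"claw":1.5}]' --force 25

```text
t: 24.7
eef_pos: [0.4431, 0.007, 0.0267]
ee_rot: [3.141, 0.0, -3.113]
force: [-1.5, -0.2, 1.2]
width: 0.0219
gripper_force: 25.0
```

Request:
servo_tool --targets '[{"angular":[0,0,-3.4],"xyz":[0,0,0],"claw":1.5},{"angular":[0,0,-3.5],"xyz":[0,0,0],"claw":1.5},{"angular":[0,0,0],"xyz":[0,1.5,0],"claw":1.5},{"angular":[0,0,0],"xyz":[-0.6,3,0],"claw":1.5},{"angular":[0,0,0],"xyz":[-0.6,3.5,0],"claw":1.5},{"angular":[0,0,0],"xyz":[-0.6,3.5,0],"claw":1.5},{"angular":[0,0,0],"xyz":[-0.6,3.5,0],"claw":1.5},{"angular":[0,0,0],"xyz":[-0.6,3.5,0],"claw":1.5},{"angular":[0,0,0],"xyz":[-0.6,3,0],"claw":1.5},{"angular":[0,0,0],"xyz":[-0.6,2,0],"claw":1.5},{"angular":[0,0,0],"xyz":[0,1.2,0],"claw":1.5},{"angular":[0,0,0],"xyz":[0,0.4,0],"claw":1.5},{"angular":[0,0,0],"xyz":[0,0,0],"claw":1.5},{"angular":[0,0,0],"xyz":[0,0,0],"claw":1.5}]'

```text
t: 26.1
eef_pos: [0.4475, 0.2611, 0.0267]
ee_rot: [3.141, 0.001, -2.993]
force: [0.5, 1.8, 1.3]
width: 0.0218
gripper_force: 25.0
```

```bash
python3 look.py w13; python3 look.py top3 top;python3 look.py scene3 scene; python3 - <<'E'
from h import *
s=pickle.load(open('scene3.pkl','rb'))['color'];w=pickle.load(open('top3.pkl','rb'))['color']
cv2.imwrite('pics/c6.png',np.hstack([cv2.resize(w[140:330,120:310],(400,400),interpolation=cv2.INTER_CUBIC),cv2.resize(s[170:310,340:480],(400,400),interpolation=cv2.INTER_CUBIC)]))
E
```

```text
t 26.15 tcp [0.4475 0.261  0.0267] rot [ 3.1410e+00  4.0000e-04 -2.9934e+00] w 0.0221 F [0.1 1.2 2.3]
t 26.2 tcp [0.4475 0.2609 0.0267] rot [ 3.1411e+00  3.0000e-04 -2.9935e+00] w 0.0219 F [0.6 0.3 2.6]
t 26.25 tcp [0.4475 0.261  0.0267] rot [ 3.1412e+00  3.0000e-04 -2.9934e+00] w 0.0217 F [0.6 1.3 2. ]
```

View pics/c6.png

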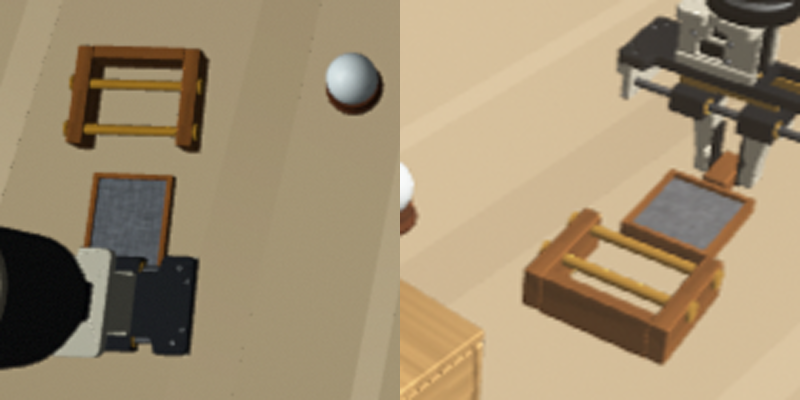

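The top view shows the tray lined up in front of the rack mouth, with its front corners at crop pixels (95,175) and (174,177). The scene view agrees.

```bash
python3 - <<'E'
from h import *
f=pickle.load(open('top3.pkl','rb'))
O=np.array([.6365,.2895]);a=np.radians(8.5);ax=np.array([np.cos(a),np.sin(a)]);ay=np.array([-ax[1],ax[0]])
for n,x,y,z in(('FL',95,175,.013),('FR',174,177,.013),('Rleft in mouth',81,145,.034),('Rleft out',68,143,.034),('Rright out',198,148,.034),('BL',80,46,.034),('BR',207,50,.034)):
    p=onz(f,120+x*.475,140+y*.475,z)[:2];print(n,p.round(4),'rack',(np.dot(p-O,ax)*1e3).round(1),(np.dot(p-O,ay)*1e3).round(1))
E
```

```text
FL [0.5607 0.3141] rack -71.3 35.6
FR [0.5726 0.2391] rack -70.7 -40.4
Rleft in mouth [0.5839 0.3259] rack -46.7 43.8
Rleft out [0.5835 0.3385] rack -45.2 56.3
Rright out [0.6011 0.2168] rack -45.8 -66.7
BL [0.6784 0.3542] rack 51.1 57.8
BR [0.6968 0.232 ] rack 51.1 -65.8
```

Request:
servo_tool --targets '[{"angular":[0,0,0],"xyz":[-1,0,0],"claw":1.5},{"angular":[0,0,0],"xyz":[-1.5,0,0],"claw":1.5},{"angular":[0,0,0],"xyz":[-1.5,0,0],"claw":1.5},{"angular":[0,0,0],"xyz":[-1,0,0],"claw":1.5},{"angular":[0,0,0],"xyz":[0,0,0],"claw":1.5}]'

```text
t: 26.75
eef_pos: [0.4977, 0.2681, 0.0267]
ee_rot: [-3.141, -0.0, -2.994]
force: [2.3, -1.3, 4.1]
width: 0.0216
gripper_force: 25.0
```

Request:
servo_tool --targets '[{"angular":[0,0,0],"xyz":[-1,0,0],"claw":1.5},{"angular":[0,0,0],"xyz":[-1,0,0],"claw":1.5},{"angular":[0,0,0],"xyz":[-1,0,0],"claw":1.5},{"angular":[0,0,0],"xyz":[-1,0,0],"claw":1.5},{"angular":[0,0,0],"xyz":[-0.5,0,0],"claw":1.5},{"angular":[0,0,0],"xyz":[-0.5,0,0],"claw":1.5},{"angular":[0,0,0],"xyz":[0,0,0],"claw":1.5}]'

```text
t: 27.45
eef_pos: [0.546, 0.275, 0.0267]
ee_rot: [-3.141, -0.002, -2.994]
force: [-1.9, -1.4, 6.7]
width: 0.0218
gripper_force: 25.0
```

Request:
servo_tool --targets '[{"angular":[0,0,0],"xyz":[-0.4,0,0],"claw":1.5},{"angular":[0,0,0],"xyz":[-0.4,0,0],"claw":1.5},{"angular":[0,0,0],"xyz":[-0.2,0,0],"claw":1.5},{"angular":[0,0,0],"xyz":[0,0,0],"claw":1.5}]'

```text
t: 27.85
eef_pos: [0.5553, 0.2764, 0.0267]
ee_rot: [-3.14, -0.002, -2.994]
force: [-3.3, -1.2, 7.7]
width: 0.0214
gripper_force: 25.0
```

Request:
servo_tool --targets '[{"angular":[0,0,0],"xyz":[-0.2,0,0],"claw":1.5},{"angular":[0,0,0],"xyz":[-0.2,0,0],"claw":1.5},{"angular":[0,0,0],"xyz":[0,0,0],"claw":1.5}]'

```text
t: 28.15
eef_pos: [0.5561, 0.2761, 0.0266]
ee_rot: [-3.139, -0.007, -2.994]
force: [-18.0, 1.0, 18.8]
width: 0.0216
gripper_force: 25.0
```

Request:
servo_tool --targets '[{"angular":[0,0,0],"xyz":[0.2,0,0],"claw":1.5},{"angular":[0,0,0],"xyz":[0,0,0],"claw":1.5},{"angular":[0,0,0],"xyz":[0,0,0],"claw":2.4},{"angular":[0,0,0],"xyz":[0,0,0],"claw":3},{"angular":[0,0,0],"xyz":[0,0,0],"claw":4},{"angular":[0,0,0],"xyz":[0,0,0],"claw":5},{"angular":[0,0,0],"xyz":[0,0,-2],"claw":5},{"angular":[0,0,0],"xyz":[0,0,-3],"claw":5},{"angular":[0,0,0],"xyz":[0,0,-4],"claw":5},{"angular":[0,0,0],"xyz":[4,0,-4],"claw":5},{"angular":[0,0,0],"xyz":[5,0,0],"claw":5},{"angular":[0,0,0],"xyz":[4,0,0],"claw":5},{"angular":[0,0,0],"xyz":[0,0,0],"claw":5},{"angular":[0,0,0],"xyz":[0,0,0],"claw":5}]'

```text
t: 29.55
eef_pos: [0.4338, 0.2597, 0.1527]
ee_rot: [3.141, 0.001, -2.991]
force: [1.0, -0.1, 0.3]
width: 0.05
gripper_force: 0.0
```

```bash
python3 look.py top4 top;python3 look.py scene4 scene; python3 - <<'E'
from h import *
s=pickle.load(open('scene4.pkl','rb'))['color'];w=pickle.load(open('top4.pkl','rb'))['color']
cv2.imwrite('pics/c7.png',np.hstack([cv2.resize(w[150:250,140:240],(400,400),interpolation=cv2.INTER_CUBIC),cv2.resize(s[150:310,210:460],(400,256)).repeat(1,0) if 0 else cv2.copyMakeBorder(cv2.resize(s[150:310,210:460],(400,256),interpolation=cv2.INTER_CUBIC),0,144,0,0,cv2.BORDER_CONSTANT)]))
E
```

```text
t 29.6 tcp [0.4345 0.26   0.1524] rot [ 3.1409e+00  1.1000e-03 -2.9919e+00] w 0.0506 F [0.1 1.  0. ]
t 29.65 tcp [0.4348 0.26   0.1522] rot [ 3.1412e+00  7.0000e-04 -2.9926e+00] w 0.0498 F [-0.1  0.2  0.9]
```

View pics/c7.png

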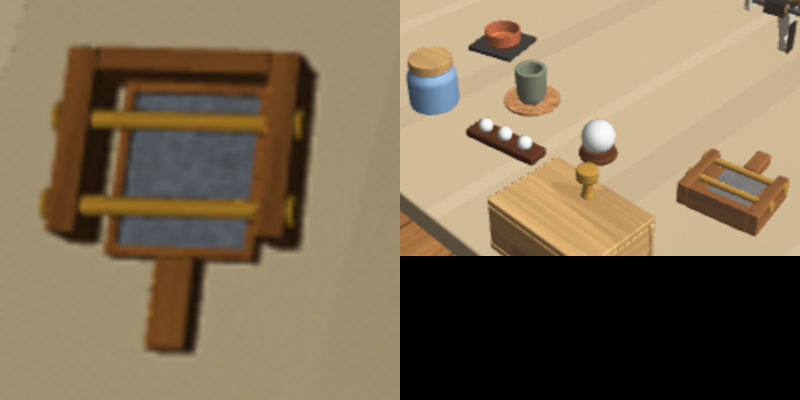

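The tray is under the bars with its handle out: the pan's front edge is near crop row 255 and the handle end at (170,350). The other pieces stand in place.

```bash
python3 - <<'E'
from h import *
f=pickle.load(open('top4.pkl','rb'))
O=np.array([.6365,.2895]);a=np.radians(8.5);ax=np.array([np.cos(a),np.sin(a)]);ay=np.array([-ax[1],ax[0]])
for n,x,y,z in(('end',169,351,.018),('panL',106,250,.013),('panR',254,262,.013),('front',195,84,.013),('frontL',128,84,.013),('mouthL',60,233,.034),('mouthR',285,246,.034),('backtop',180,48,.034)):
    p=onz(f,140+x/4,150+y/4,z)[:2];print(n,'rack',(np.dot(p-O,ax)*1e3).round(1),(np.dot(p-O,ay)*1e3).round(1))
E
```

```text
end rack -100.3 -4.4
panL rack -49.5 35.6
panR rack -53.1 -40.3
front rack 40.1 0.5
frontL rack 38.9 35.5
mouthL rack -45.6 50.8
mouthR rack -48.4 -61.4
backtop rack 52.6 2.6
```

```bash
python3 -c "
from station import order
print(order.job_done())"
```

```text
the job is handed in; nothing more can be done
None
```

I finished the task and handed it in at about 30 s: the marble is in the ring, the cup on the coaster, the dish on the tile and the tray home under the bars with its handle out. The last pictures show the jar and strip in place; the hand-in returned no verdict.

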